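Zero the glaze gauge and hold it on the blue test tile

ROBOT

A 6-joint arm with a two-finger parallel gripper is mounted at the origin on a cart in front of the work surface, level with it; the furniture and walls round the work are solid. World frame = base frame: x ahead of the robot, y to its left, z up, the work surface at z = 0. Lengths are in m, angles in rad, forces in N, time in s.
With the tool pointing down it reaches from about 0.375 to 0.925 m from the base axis. Payload 5.7 kg.
Tool frame: the origin (TCP) lies on the centre line of the jaws, within the pads' length; the fingertips stand 22 mm ahead of it and the grasp point (between the pads) lies 3 mm ahead of it (nose_length is the z of the fingertips in the tool frame, in m); z points along the fingers, y is the direction in which the jaws open and shut (so a half turn about z gives the same grasp; the last joint's range is limited). The gripper opens to 88 mm and grips with 3 to 60 N. Pads are 20 mm wide; open, the fingers measure 115 mm over their backs; the gripper's body (75 mm by 178 mm) begins 61 mm behind the grasp point.
Start: joints at [-1.295, 0.359, 1.51, -0, 1.272, -0.115], TCP at [0.229, -0.555, 0.245] pointing down, gripper open.
Joint ranges: [-2.97, 2.97], [-1.01, 2.36], [0.21, 2.38], [-0.96, 4.11], [0.2, 2.71], [-2.98, 2.98]. Speed limits (rad/s): [2.39, 2.39, 3.14, 3.14, 3.14, 3.14].

INTERFACE

Orientations are given as a unit quaternion [x, y, z, w].
In Python, from plant import read_state, grab_frame, camera_model, job_done, nose_length gives the robot as it stands.
- The arm moves only by the tool play_rows, never from a script. Its argument "rows" is a list that holds one entry, the list of rows, each a list of 7 numbers: the turn, a rotation vector about the world's x, y, z scaled (see below), then the shift along the world's x, y, z scaled (see below), then the opening, from 0 (shut) to 1 (fully open). A call has 1 to 12 rows; each row is the pose to reach, as a shift and turn from the pose commanded when the call began; what a row does not reach only later rows make up. The controller multiplies each number of a shift by 0.2 m and each number of a turn by 120 degrees. A row lasts 1/8 s, in which the tool goes at most 62.5 mm and 10.7 degrees, less where a joint would pass 70% of its speed; a pose out of reach is approached as far as the arm can. A call with a number of a shift or a turn outside -1 to 1 is refused whole. A call with a gripper value outside its range is refused whole. The fingers move at their own pace and stop on an object; the grip force is fixed at half the most. Time passes only in rows, so rows that repeat a pose let the fingers close. It gives the time, the measured TCP pose, the force and the opening at its end, in the units of the state.
- read_state(): the state, without advancing time (a new reading comes with each control period).
- grab_frame(name): name is "scene" or "top"; returns the picture (480x640x3 uint8, red, green, blue); there is no depth.
- camera_model(name): a dict with "fx", "fy", "cx", "cy" (pixels), "world_from_camera" (4x4, takes a point from camera to world coordinates). Camera axes: x right, y up, looking along -z (the intrinsics and any distortion apply to the point x, -y, -z); pixel columns grow to the right and rows downward; lengths in m; the calibration is good to about 2 mm. A picture is of the moment at which its call begins. camera_model takes no time and is no camera call.
- job_done(): hands the job in, once; it reports no verdict.
The state is a dict: "time_s": time; "joint_pos": joint angles; "qd": joint speeds; "joint_torque": joint torques, N m; "tcp_pos": TCP position; "tool_rot": TCP orientation; "ft_force": force on the tool from outside, world axes, zero at the start; "moment": the same for the moment, N m; "grip_width": finger opening in m.
Only numpy, scipy, OpenCV 4.12 (cv2) and the standard library are available. Lean on these libraries where they do the work, as an engineer would, in place of code of your own. Each camera call takes 0.05 s, during which the arm holds its last target.

TASK

Take the green glaze gauge out of its holder, zero it by pressing its probe down on the round sprung plate of the dock until the plate is fully down, then set the probe inside the black ring on the sloping blue tile, the gauge square to the tile's face, and press lightly so that the sprung probe is about half way in. Finish while still holding the gauge like that, steady and gripped. Do not touch the white tile with the gauge, do not press the gauge hard on the tile, and leave the cup, tin and clay lump where they are.

Things in the scene. Friction and masses are not known exactly. Their poses are not given: they have to be found in the camera images.
- gauge_grip (a point): Centre of the gauge's green barrel (grip here): 28 x 28 mm, rounded edges, 70 mm tall, plus a 6 mm grey cap; 150 g. x, y square to its sides, z up along the gauge. Below: grey flange, 42 mm wide, 6 mm thick, underside 41 mm below this point, hanging on the holder's rim; steel nose, 22 mm wide, ending 86 mm below. Nose and probe are 61 mm deep in the tube, 3.5 mm clear: lift straight up 65 mm.
- probe_tip (a point): Tip of the brass probe, 8 mm in diameter, that sticks 16 mm out of the gauge's nose on the gauge's axis: 102 mm below gauge_grip when the probe is not pressed.
- probe (a joint): How far the sprung probe is pushed into the nose, m: 0 free, 0.012 fully in. Spring 500 N/m with 0.5 N preload (0.5 N to start, 3.5 N half way, 6.5 N fully in).
- dock: Grey dock, fixed: base plate 90 x 190 x 12 mm, long along its y axis; origin at the centre of the underside. Black holder tube at y = +45 mm (48 to 52 mm outside, rim 82 mm above the table); sprung plate at y = -45 mm in a black housing 54 mm wide, 24 mm high.
- zero_plate_top (a point): Centre of the top face of the round aluminium sprung zero plate, 38 mm in diameter, 34 mm above the table when free.
- zero_plate (a joint): How far the sprung plate is pressed down, m: 0 free, 0.006 fully down. Spring 500 N/m with 0.5 N preload (3.5 N fully down).
- tile_blue: Blue glazed test tile 90 x 90 x 8 mm, fixed on a low wooden stand (100 x 96 mm foot) whose face slopes 20 degrees; origin at the centre of its underside, 45 mm above the table. z is square to the face and leans toward the robot; x runs up the slope. It and the white tile may stand in either order.
- blue_mark (a point): Centre of the black ring (24 mm inside, 30 mm outside diameter, with a centre dot) on the blue tile's upper face, at the middle of the face; z points out of the face, square to it.
- tile_white: White glazed tile of the same size, with the same ring, on a like stand; not to be touched with the gauge. Axes as for the blue tile.
- cup: Small open grey-brown clay cup, 65 mm across, 47 mm tall, bystander; origin at the centre of its underside.
- tin: Small open grey tin, 55 mm across, 58 mm tall, bystander; origin at the centre of its underside.
- lump: Brown clay lump, 59 x 63 x 38 mm, bystander; origin at the centre of its underside.
Mind the look-alikes: they are no part of the job. Leave any brown look-alike of the dock alone. Leave any turquoise look-alike of the part that bears gauge_grip alone.

How it is judged:
On the way, in this order (a step that is already met when the one before it is completed fails the run):
1. the gauge is out of the holder and presses the zero plate fully down (value of joint zero_plate above 0.005 m and contact force between gauge and zero_plate above 1 N), for 0.1 s.
2. the probe rests inside the ring on the blue tile, square to it and lightly pressed (distance between probe_tip and blue_mark below 0.012 m and angle between the z axis of gauge_grip and the z axis of blue_mark, either way round below 0.14 rad and value of joint probe between 0.002 and 0.0105 m and contact force between gauge and tile_blue between 0.5 and 9 N), for 0.3 s.
At the end, for the whole second after the job is handed in: Gauge gripped and steady; probe tip within 12 mm of the ring centre on the blue tile; axis within 8 degrees of square to its face; probe pushed in 2 to 10.5 mm (of 12), force on the tile 0.5 to 9 N; gauge clear of the dock, zero plate up again (under 2 mm) (all of step 2 and contact force between the fingers and gauge above 3 N and linear speed of gauge below 0.02 m/s and contact force between gauge and dock below 0.1 N and value of joint zero_plate below 0.002 m); the arm keeps its last pose, push and grip.
It fails at once if the gauge touched the white tile (contact force between gauge and tile_white above 0.5 N).
It fails at once if the gauge was pressed hard on the blue tile (over 20 N) (contact force between gauge and tile_blue above 20 N).
It fails at once if the cup, tin or clay lump was moved by more than 30 mm (distance of any of cup, tin, lump from where it was at the start of the episode above 0.03 m).
It also fails if it takes over 42 s, if anything falls off the work surface, if the arm or the gripper's body presses on something with over 40 N, if the wrist force passes 120 N, or if a joint passes its speed limit or range.

## Working session

There is one attempt and no reset: what is moved stays moved. The work goes in short steps, Python scripts to look and compute and a tool call to move; the robot and the scene stay as the last step left them, time stands still between calls to the robot, and variables do not carry over. Pictures are saved under pics/ and viewed, and the job is handed in when it is done.

Besides the shell and the picture viewer there is one more tool, called by a JSON object that holds its "fn" and its "kwargs". play_rows: Moves the arm, as the interface text tells. Its arguments: {"type":"object","properties":{"rows":{"type":"array","items":{"type":"array","items":{"type":"array","items":{"type":"number"}}}}},"required":["rows"]}

```bash
mkdir -p pics
python3 - <<'E'
from plant import *
import cv2
s=read_state();print({k:s[k] for k in ('time_s','tcp_pos','tool_rot','grip_width','ft_force')},nose_length if not callable(nose_length) else nose_length())
for n in('scene','top'):
    f=grab_frame(n);cv2.imwrite(f'pics/{n}0.png',f[:,:,::-1]);print(camera_model(n))
E
```

```text
{'time_s': 0.0, 'tcp_pos': array([ 0.22838704, -0.55412761,  0.2438147 ]), 'tool_rot': array([ 9.80969289e-01,  1.94160810e-01, -6.34832629e-05, -9.11385717e-04]), 'grip_width': 0.08795767231361058, 'ft_force': array([-0.50685089, -0.18820932, -0.25094838])} 0.022
{'fx': 520.3256591191961, 'fy': 520.3256591191961, 'cx': 318.1822419491658, 'cy': 236.67913218745247, 'world_from_camera': array([[-0.46296156,  0.66130785, -0.5902021 , -0.22865764],
       [-0.8863543 , -0.35030168,  0.30276192,  0.52250662],
       [-0.00652995,  0.66329531,  0.74832927,  1.1437967 ],
       [ 0.        ,  0.        ,  0.        ,  1.        ]])}
{'fx': 436.1063050770209, 'fy': 436.1063050770209, 'cx': 317.78356243442164, 'cy': 237.1459173008464, 'world_from_camera': array([[ 0.01468168,  0.99742465, -0.07020333,  0.51900395],
       [-0.99987965,  0.01499729,  0.00397068,  0.10653031],
       [ 0.00501331,  0.07013658,  0.9975248 ,  1.08115612],
       [ 0.        ,  0.        ,  0.        ,  1.        ]])}
```

View pics/scene0.png

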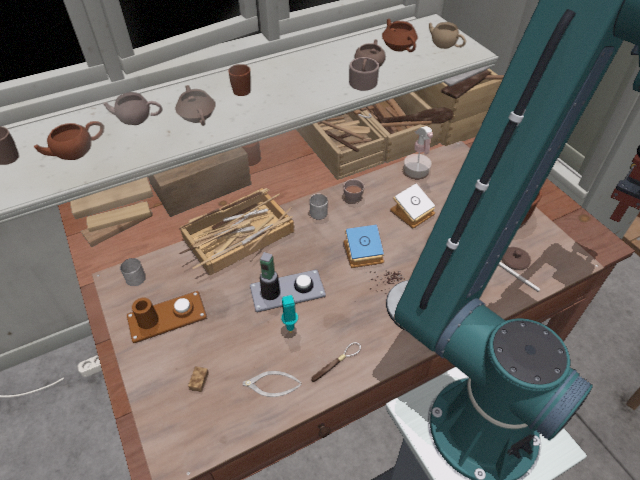

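View pics/top0.png

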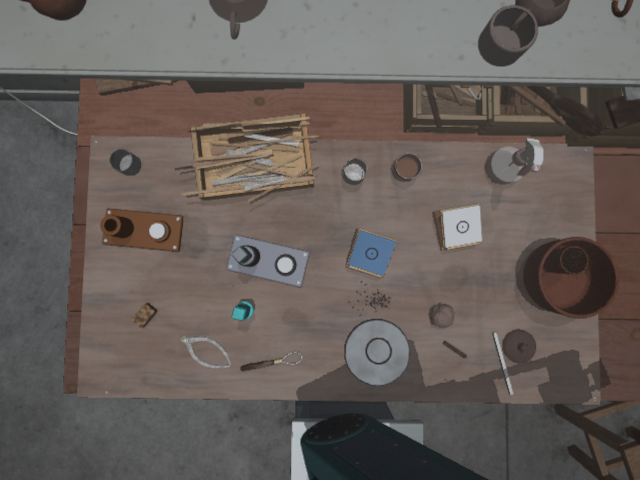

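The scene has a grey dock at top (268,261) with a dark green gauge at (245,255) and plate at (285,265). A brown dock look-alike is at (142,230) and a turquoise gauge look-alike at (243,310). The blue tile is at (372,253) and the white one at (462,227). The dark green gauge on the grey dock fits the description, so I'll confirm it enlarged.

Run:
```python
import cv2,numpy as np
t=cv2.imread('pics/top0.png');s=cv2.imread('pics/scene0.png')
a=cv2.resize(t[225:295,220:320],(800,560),interpolation=cv2.INTER_CUBIC);cv2.imwrite('pics/ct.png',a)
a=cv2.resize(s[240:340,240:340],(600,600),interpolation=cv2.INTER_CUBIC);cv2.imwrite('pics/cs.png',a)
b=np.hstack([cv2.resize(t[220:285,340:405],(400,400),interpolation=cv2.INTER_CUBIC),cv2.resize(s[215:275,335:395],(400,400),interpolation=cv2.INTER_CUBIC)]);cv2.imwrite('pics/cb.png',b)
```

```text
(no output)
```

View pics/ct.png

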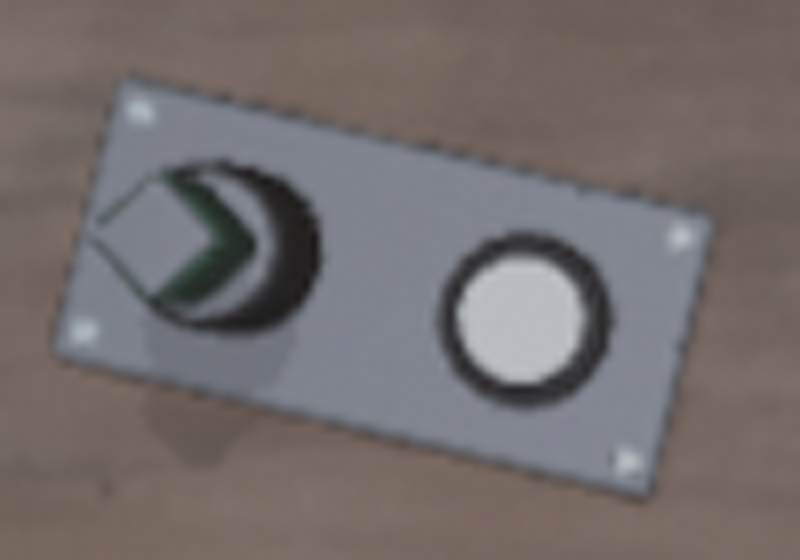

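View pics/cs.png

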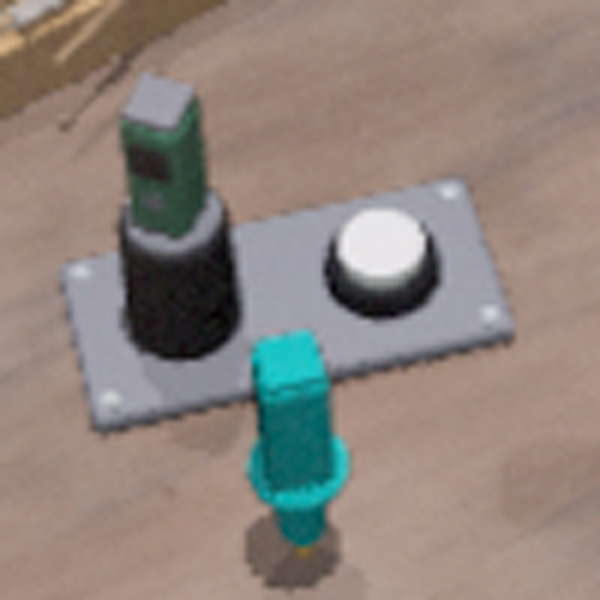

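View pics/cb.png

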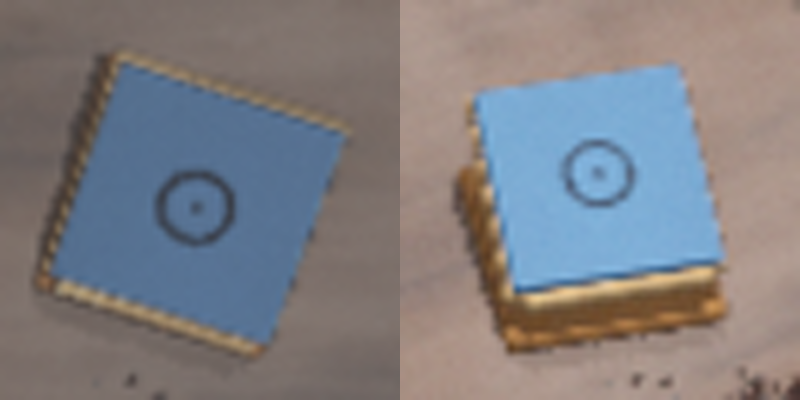

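Confirmed: the dark green gauge with its grey cap sits in the black tube of the grey dock. In the top crop the cap centre is at about (155,237) and the plate at (522,318). The blue ring is at (195,208). Next I measure these.

```bash
cat > h.py <<'E'
import numpy as np,cv2
from plant import *
def ray(n,u,v):
    c=camera_model(n);T=c['world_from_camera']
    d=T[:3,:3]@np.array([(u-c['cx'])/c['fx'],-(v-c['cy'])/c['fy'],-1]);return T[:3,3],d/np.linalg.norm(d)
def onz(n,p,z):
    o,d=ray(n,*p);return o+d*(z-o[2])/d[2]
def tri(p,q):
    o,d=ray('top',*p);o2,d2=ray('scene',*q)
    A=np.stack([d,-d2],1);t=np.linalg.lstsq(A,o2-o,rcond=None)[0]
    a=o+d*t[0];b=o2+d2*t[1];return (a+b)/2,np.linalg.norm(a-b)
def proj(n,P):
    c=camera_model(n);T=c['world_from_camera'];q=T[:3,:3].T@(np.array(P)-T[:3,3]);return np.array([c['cx']+c['fx']*q[0]/-q[2],c['cy']-c['fy']*q[1]/-q[2]])
E
cat > m.py <<'E'
from h import *
np.set_printoptions(precision=4,suppress=True)
def cr(c,u0,v0,k):return np.array([u0,v0])+(np.array(c)+.5)/k-.5
ct=lambda c:cr(c,220,225,8); cs=lambda c:cr(c,240,240,6)
cap=[ct(p) for p in [(95,230),(158,172),(217,240),(150,301)]]
W=[onz('top',p,.164) for p in cap];print('cap',np.mean(W,0))
caps=[cs(p) for p in [(145,73),(195,92),(181,131),(124,115)]]
W2=[onz('scene',p,.164) for p in caps];print('cap scene',np.mean(W2,0), 'tri',tri(np.mean(cap,0),np.mean(caps,0)))
for w in (W,W2):
  for i in range(4):
    d=w[(i+1)%4]-w[i];print(np.linalg.norm(d),np.degrees(np.arctan2(d[1],d[0]))%90)
print('plate',onz('top',ct((522,318)),.034),onz('scene',cs((381,244)),.034),tri(ct((522,318)),cs((381,244))))
D=[onz('top',ct(p),.012) for p in [(125,78),(712,215),(648,497),(55,352)]]
print('dockctr',np.mean(D,0),[np.degrees(np.arctan2(*(b-a)[1::-1])) for a,b in((D[0],D[1]),(D[3],D[2]),(D[3],D[0]),(D[2],D[1]))])
D=[onz('scene',cs(p),.012) for p in [(63,265),(463,180),(513,332),(97,428)]]
print('dockctr s',np.mean(D,0),[np.degrees(np.arctan2(*(b-a)[1::-1])) for a,b in((D[0],D[1]),(D[3],D[2]))])
# tile
m1=cr((196,208),340,220,400/65);m2=cr((598-400,173),335,215,400/60)
print('ring',onz('top',m1,.0525),onz('scene',m2,.0525),tri(m1,m2))
tc=[cr(p,340,220,400/65) for p in [(118,62),(345,133),(268,345),(50,280)]]
sc=[cr(p,335,215,400/60) for p in [(75,93),(280,65),(322,263),(118,293)]]
for n,c in(('top',tc),('scene',sc)):
  P=[onz(n,p,z) for p,z in zip(c,[.068,.068,.037,.037])];print(n,np.round(P,3).tolist(),np.mean(P,0),[np.degrees(np.arctan2(*(b-a)[1::-1])) for a,b in((P[0],P[1]),(P[3],P[2]),(P[3],P[0]),(P[2],P[1]))])
X=[tri(a,b)[0] for a,b in zip(tc,sc)];print(X)
x=X[0]+X[1]-X[2]-X[3];y=X[0]+X[3]-X[1]-X[2];n=np.cross(x,y);print('n',n/np.linalg.norm(n))
E
python3 m.py
```

```text
cap [0.5455 0.268  0.164 ]
cap scene [0.5454 0.2676 0.164 ] tri (array([0.5454, 0.2678, 0.164 ]), np.float64(0.0004281091157524385))
0.022347900860393673 43.871637187413114
0.023789729781667164 42.14976657856559
0.023613863583589335 43.47398931181539
0.023697982142556615 39.07836580294253
0.02340639433087777 36.60994188361613
0.02081293018085129 50.087819457709315
0.025050829468390684 42.770425214889286
0.02317163730163252 44.925250524997
plate [0.5263 0.1804 0.034 ] [0.5284 0.1804 0.034 ] (array([0.5265, 0.1807, 0.0364]), np.float64(0.0011067128313890717))
dockctr [0.5359 0.2241 0.012 ] [np.float64(-102.28454396694197), np.float64(-102.83190027931443), np.float64(-12.71927882747185), np.float64(-11.860928704995855)]
dockctr s [0.5359 0.2247 0.012 ] [np.float64(-102.79469467024495), np.float64(-102.18821126431635)]
ring [ 0.5549 -0.0247  0.0525] [ 0.5593 -0.0257  0.0525] (array([ 0.555 , -0.0234,  0.0582]), np.float64(0.001232543688977903))
top [[0.609, 0.007, 0.068], [0.584, -0.079, 0.068], [0.503, -0.055, 0.037], [0.527, 0.03, 0.037]] [ 0.5555 -0.0242  0.0525] [np.float64(-106.5902940634379), np.float64(-105.74495105588426), np.float64(-15.358974262220531), np.float64(-16.55590773608319)]
scene [[0.611, 0.005, 0.068], [0.584, -0.08, 0.068], [0.504, -0.053, 0.037], [0.53, 0.029, 0.037]] [ 0.5571 -0.0248  0.0525] [np.float64(-107.48622140650693), np.float64(-107.2253991746951), np.float64(-16.835390365103134), np.float64(-18.291631387154283)]
[array([0.6086, 0.0068, 0.071 ]), array([ 0.5834, -0.0791,  0.0689]), array([ 0.5032, -0.0539,  0.0377]), array([0.5268, 0.0305, 0.0409])]
n [-0.335   0.0672  0.9398]
```

{"fn": "play_rows", "kwargs": {"rows": [[[0,0,0.07,0.05,0.2,0.15,1],[0,0,0.15,0.15,0.45,0.2,1],[0,0,0.22,0.3,0.7,0.2,1],[0,0,0.3,0.4,0.95,0.2,1]]]}}

```text
time_s: 0.6
tcp_pos: [0.3092, -0.3631, 0.2846]
tool_rot: [0.872, 0.49, 0.0, 0.0]
ft_force: [1.5, 0.9, 0.0]
grip_width: 0.0878
```

{"fn": "play_rows", "kwargs": {"rows": [[[0,0,0.08,0.1,0.25,0,1],[0,0,0.16,0.2,0.5,0,1],[0,0,0.24,0.3,0.75,0,1],[0,0,0.3,0.4,1.0,0,1]]]}}

```text
time_s: 1.1
tcp_pos: [0.3887, -0.163, 0.2845]
tool_rot: [0.678, 0.735, 0.0, -0.0]
ft_force: [0.7, -0.4, 0.5]
grip_width: 0.088
```

{"fn": "play_rows", "kwargs": {"rows": [[[0,0,0.08,0.1,0.25,0,1],[0,0,0.16,0.2,0.5,0,1],[0,0,0.24,0.3,0.75,0,1],[0,0,0.3,0.4,1.0,0,1]]]}}

```text
time_s: 1.6
tcp_pos: [0.4687, 0.0371, 0.2845]
tool_rot: [0.417, 0.909, -0.0, -0.0]
ft_force: [1.1, -0.0, 0.5]
grip_width: 0.0882
```

```bash
cat > st.py <<'E'
from plant import *
import numpy as np
from scipy.spatial.transform import Rotation as R
np.set_printoptions(precision=4,suppress=True)
s=read_state();r=R.from_quat(s['tool_rot']);m=r.as_matrix()
print(s['time_s'],'tcp',s['tcp_pos'],'F',s['ft_force'],'w',s['grip_width'],'q',s['joint_pos'])
print('y ang',np.degrees(np.arctan2(m[1,1],m[0,1])),'z',m[:,2])
E
python3 st.py
```

```text
1.6 tcp [0.4687 0.0371 0.2845] F [ 1.1422 -0.0105  0.541 ] w 0.08815128910416309 q [-0.068   0.1313  1.7217 -0.0002  1.2888 -0.7777]
y ang 40.66628828364751 z [-0.0003 -0.0002 -1.    ]
```

{"fn": "play_rows", "kwargs": {"rows": [[[0,0,0.02,0.1,0.25,0,1],[0,0,0.02,0.2,0.5,0,1],[0,0,0.02,0.3,0.75,0,1],[0,0,0.02,0.37,0.95,0,1],[0,0,0.02,0.37,0.95,0,1]]]}}

```text
time_s: 2.22
tcp_pos: [0.5429, 0.2278, 0.2839]
tool_rot: [0.399, 0.917, 0.0, -0.0]
ft_force: [-1.4, 0.0, 0.1]
grip_width: 0.0878
```

{"fn": "play_rows", "kwargs": {"rows": [[[0,0,0,0.014,0.2,0,1],[0,0,0,0.014,0.204,-0.1,1],[0,0,0,0.014,0.204,-0.2,1]]]}}

```text
time_s: 2.6
tcp_pos: [0.5449, 0.2653, 0.244]
tool_rot: [0.4, 0.916, -0.0, -0.0]
ft_force: [-0.6, 0.0, -0.4]
grip_width: 0.0874
```

```bash
python3 st.py
python3 - <<'E'
from plant import *
import cv2
for n in('top','scene'):
    f=grab_frame(n)[:,:,::-1];cv2.imwrite(f'pics/{n}1.png',f)
E
python3 -c "
import cv2,numpy as np
a=cv2.imread('pics/top1.png')[190:310,180:340];b=cv2.imread('pics/scene1.png')[200:320,200:360]
cv2.imwrite('pics/c1.png',cv2.resize(np.vstack([a,b]),(400*2,600*2))[::1] if 0 else cv2.resize(np.hstack([a,b]),(800,300)))"
```

```text
2.6 tcp [0.5449 0.2653 0.244 ] F [-0.6387  0.0153 -0.4229] w 0.08740775357730353 q [ 0.3395  0.3682  1.4971 -0.0006  1.2769 -0.4074]
y ang 42.80547631387846 z [-0.0004 -0.0007 -1.    ]
```

View pics/c1.png

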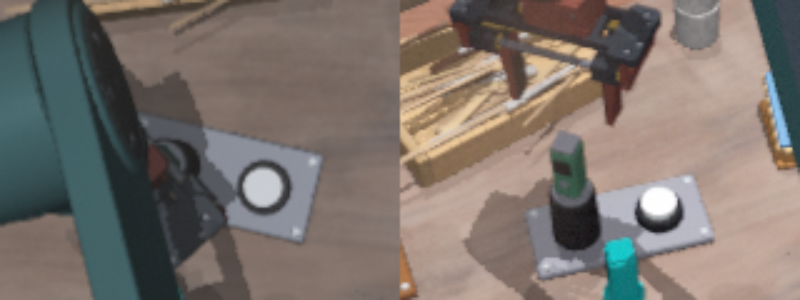

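The open gripper is above the gauge, with fingers either side of the cap (scene crop about (565,75)). Descending and closing.

{"fn": "play_rows", "kwargs": {"rows": [[[0,0,0,0,0,0,1],[0,0,0,0,0,-0.15,1],[0,0,0,0,0,-0.3,1],[0,0,0,0,0,-0.45,1],[0,0,0,0,0,-0.59,1],[0,0,0,0,0,-0.59,1]]]}}

```text
time_s: 3.45
tcp_pos: [0.5444, 0.2653, 0.1257]
tool_rot: [0.401, 0.916, -0.001, -0.001]
ft_force: [-0.8, 0.3, -0.1]
grip_width: 0.0879
```

```bash
python3 st.py
python3 - <<'E'
from plant import *
import cv2
f=grab_frame('scene')[:,:,::-1][200:320,200:360];cv2.imwrite(f'pics/s2.png',cv2.resize(f,(800,600),interpolation=cv2.INTER_CUBIC))
E
```

```text
3.45 tcp [0.5444 0.2653 0.1257] F [-0.7837  0.2529 -0.0952] w 0.08786823245576393 q [ 0.3394  0.493   1.6197 -0.0002  1.032  -0.4069]
y ang 42.765842720855424 z [-0.0029 -0.0012 -1.    ]
```

View pics/s2.png

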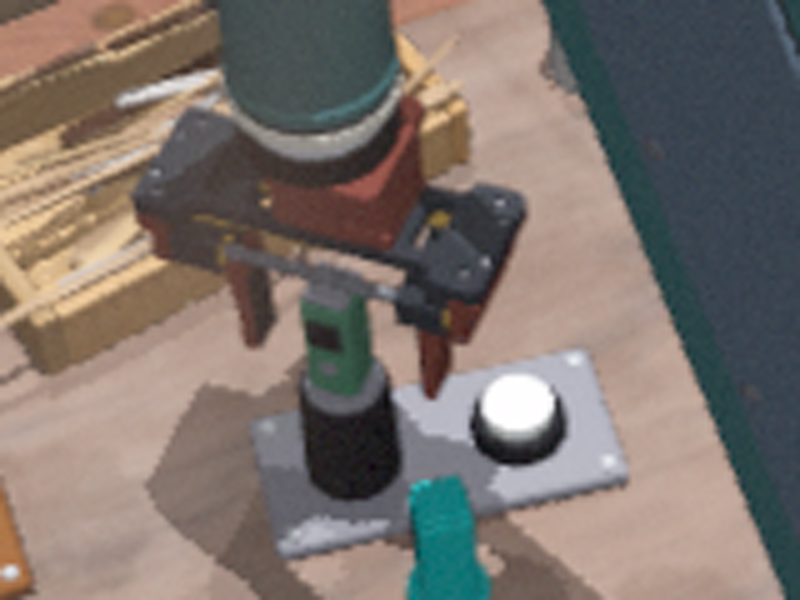

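The fingers straddle the green barrel. I'll nudge by about 2.7 mm in y and then close.

{"fn": "play_rows", "kwargs": {"rows": [[[0,0,0,0.005,0.013,0,1],[0,0,0,0.005,0.013,0,0],[0,0,0,0.005,0.013,0,0],[0,0,0,0.005,0.013,0,0],[0,0,0,0.005,0.013,0,0],[0,0,0,0.005,0.013,0,0],[0,0,0,0.005,0.013,0,0],[0,0,0,0.005,0.013,0,0]]]}}

```text
time_s: 4.5
tcp_pos: [0.5463, 0.2687, 0.1266]
tool_rot: [0.4, 0.916, -0.0, -0.0]
ft_force: [-0.1, -0.1, -0.5]
grip_width: 0.0281
```

```bash
python3 st.py
```

```text
4.5 tcp [0.5463 0.2687 0.1266] F [-0.0615 -0.0791 -0.4685] w 0.028118444403950813 q [ 0.3436  0.4946  1.614  -0.      1.0332 -0.4032]
y ang 42.787836032649345 z [-0.0002 -0.0001 -1.    ]
```

{"fn": "play_rows", "kwargs": {"rows": [[[0,0,0,0,0,0.06,0],[0,0,0,0,0,0.15,0],[0,0,0,0,0,0.25,0],[0,0,0,0,0,0.35,0],[0,0,0,0,0,0.42,0],[0,0,0,0,0,0.42,0]]]}}

```text
time_s: 5.25
tcp_pos: [0.5473, 0.269, 0.2124]
tool_rot: [0.4, 0.916, 0.001, 0.001]
ft_force: [0.2, 0.9, -1.3]
grip_width: 0.0279
```

```bash
python3 st.py
python3 - <<'E'
from plant import *
import cv2
f=grab_frame('scene')[:,:,::-1][200:320,200:360];cv2.imwrite(f'pics/s3.png',cv2.resize(f,(800,600),interpolation=cv2.INTER_CUBIC))
E
```

```text
5.25 tcp [0.5473 0.269  0.2124] F [ 0.1874  0.8553 -1.3366] w 0.02792109877306667 q [ 0.3437  0.4005  1.5294 -0.0001  1.2085 -0.4032]
y ang 42.79228466616978 z [ 0.003  0.001 -1.   ]
```

View pics/s3.png

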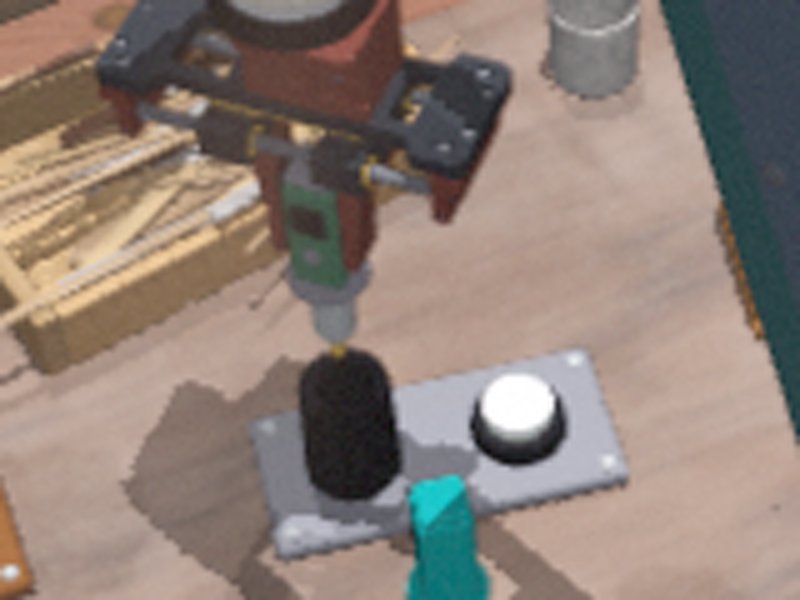

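Gauge is fully clear of the tube with its brass probe visible at (338,350). Going over the plate and down.

{"fn": "play_rows", "kwargs": {"rows": [[[0,0,0,-0.03,-0.13,0,0],[0,0,0,-0.06,-0.28,0,0],[0,0,0,-0.1,-0.44,0,0],[0,0,0,-0.1,-0.44,0,0],[0,0,0,-0.1,-0.44,-0.12,0],[0,0,0,-0.1,-0.44,-0.24,0],[0,0,0,-0.1,-0.44,-0.32,0],[0,0,0,-0.1,-0.44,-0.32,0]]]}}

```text
time_s: 6.3
tcp_pos: [0.5254, 0.1808, 0.1452]
tool_rot: [0.4, 0.916, -0.001, -0.001]
ft_force: [-0.5, 1.0, -1.5]
grip_width: 0.0276
```

```bash
python3 st.py
python3 - <<'E'
from plant import *
import cv2
f=grab_frame('scene')[:,:,::-1][200:320,200:360];cv2.imwrite(f'pics/s4.png',cv2.resize(f,(800,600),interpolation=cv2.INTER_CUBIC))
E
```

```text
6.3 tcp [0.5254 0.1808 0.1452] F [-0.4593  1.0052 -1.4665] w 0.027584670925981027 q [ 0.2071  0.4075  1.7156  0.0001  1.0216 -0.5401]
y ang 42.809790375243196 z [-0.0031 -0.0006 -1.    ]
```

View pics/s4.png

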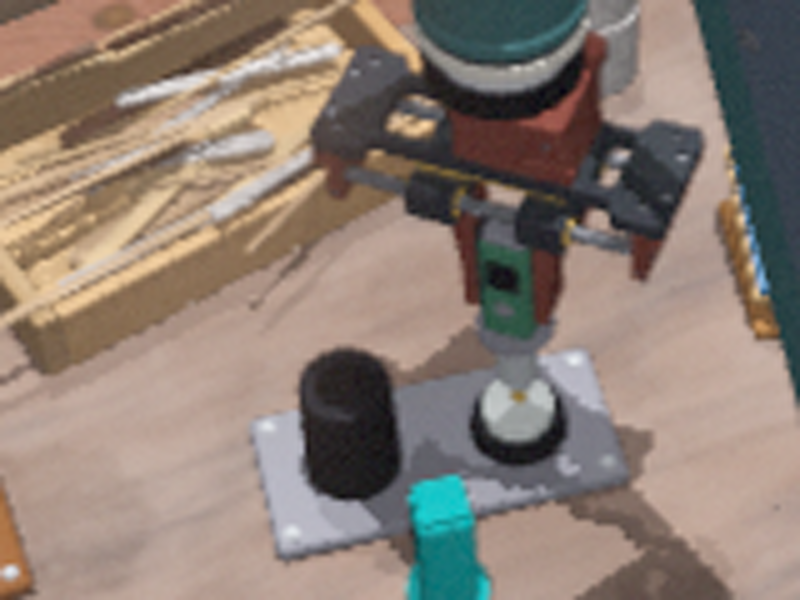

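The probe tip at (518,398) is over the plate's centre. Pressing now.

{"fn": "play_rows", "kwargs": {"rows": [[[0,0,0,0,0,-0.03,0],[0,0,0,0,0,-0.06,0],[0,0,0,0,0,-0.085,0],[0,0,0,0,0,-0.1,0],[0,0,0,0,0,-0.1,0],[0,0,0,0,0,-0.1,0],[0,0,0,0,0,-0.1,0]]]}}

```text
time_s: 7.22
tcp_pos: [0.527, 0.1808, 0.127]
tool_rot: [0.4, 0.916, 0.0, 0.001]
ft_force: [1.7, 1.6, 1.7]
grip_width: 0.028
```

```bash
python3 st.py
python3 - <<'E'
from plant import *
import cv2
f=grab_frame('scene')[:,:,::-1][240:300,270:350];cv2.imwrite(f'pics/s5.png',cv2.resize(f,(800,600),interpolation=cv2.INTER_CUBIC))
E
```

```text
7.225 tcp [0.527  0.1808 0.127 ] F [1.7428 1.5562 1.741 ] w 0.027984503004107673 q [ 0.2065  0.4312  1.7323 -0.0001  0.9767 -0.5403]
y ang 42.791393983536516 z [ 0.0013  0.0002 -1.    ]
```

View pics/s5.png

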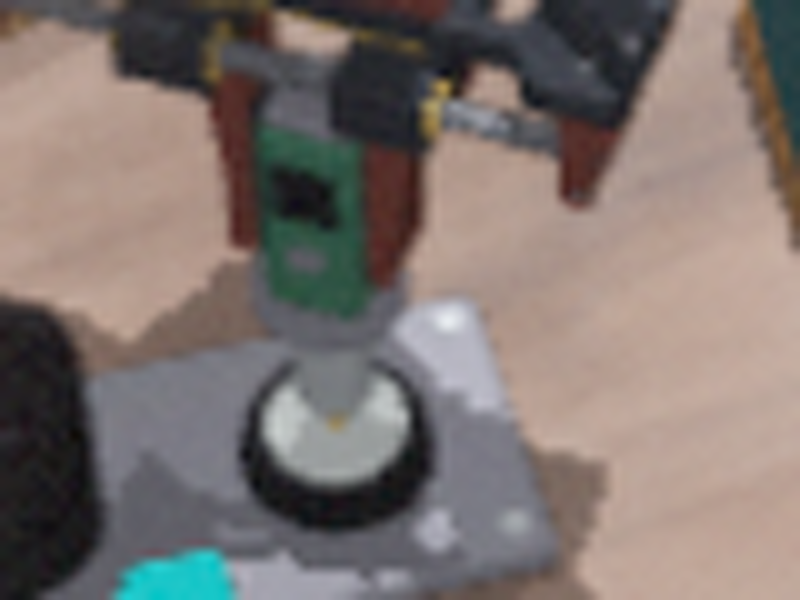

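Only about 3.2 N, so the plate is probably just short of the bottom. I'll press further.

{"fn": "play_rows", "kwargs": {"rows": [[[0,0,0,0,0,-0.01,0],[0,0,0,0,0,-0.02,0],[0,0,0,0,0,-0.02,0]]]}}

```text
time_s: 7.65
tcp_pos: [0.5269, 0.1808, 0.1227]
tool_rot: [0.4, 0.916, 0.0, 0.0]
ft_force: [3.5, 0.9, 3.5]
grip_width: 0.0281
```

{"fn": "play_rows", "kwargs": {"rows": [[[0,0,0,0,0,-0.01,0],[0,0,0,0,0,-0.01,0],[0,0,0,0,0,-0.01,0],[0,0,0,0,0,-0.01,0]]]}}

```text
time_s: 8.15
tcp_pos: [0.5269, 0.1808, 0.1211]
tool_rot: [0.4, 0.916, 0.0, 0.0]
ft_force: [2.1, 2.4, 7.8]
grip_width: 0.028
```

```bash
python3 st.py
python3 - <<'E'
from plant import *
import cv2
f=grab_frame('scene')[:,:,::-1][240:300,270:350];cv2.imwrite(f'pics/s6.png',cv2.resize(f,(800,600),interpolation=cv2.INTER_CUBIC))
E
python3 st.py
```

```text
8.15 tcp [0.5269 0.1808 0.1211] F [2.0792 2.3614 7.775 ] w 0.027998376946892722 q [ 0.2065  0.4391  1.7375 -0.0001  0.9639 -0.5403]
y ang 42.79407297375528 z [ 0.0011  0.0001 -1.    ]
8.2 tcp [0.5269 0.1808 0.1212] F [3.2541 1.1136 6.7927] w 0.028058670475973168 q [ 0.2066  0.4391  1.7374 -0.0001  0.9639 -0.5403]
y ang 42.79411271927712 z [ 0.0012  0.0001 -1.    ]
```

View pics/s6.png

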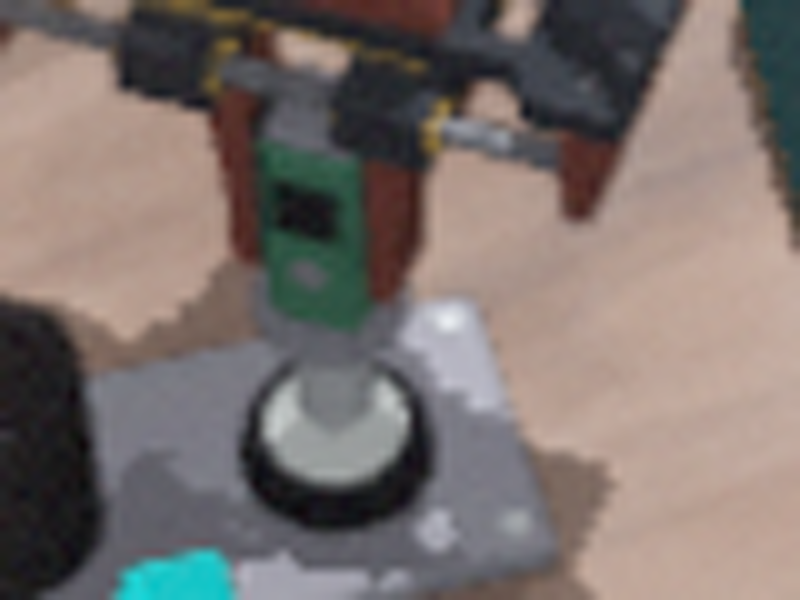

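About 8 N, and the TCP travel of 18 mm shows the probe and the plate are both fully in, held for over 0.5 s. Lifting, then to the blue tile with the 20° tilt.

{"fn": "play_rows", "kwargs": {"rows": [[[0,0,0,0,0,0.1,0],[0,0,0,0,0,0.25,0],[0,0,0,0,0,0.4,0],[0,0,0,0,-0.1,0.48,0],[0,0,0,0,-0.3,0.5,0],[-0.012,-0.04,0,-0.02,-0.5,0.5,0],[-0.024,-0.08,0,-0.04,-0.7,0.5,0],[-0.036,-0.12,0,-0.06,-0.85,0.5,0],[-0.047,-0.16,0,-0.08,-0.96,0.5,0],[-0.047,-0.16,0,-0.08,-0.96,0.5,0],[-0.047,-0.16,0,-0.08,-0.96,0.5,0]]]}}

```text
time_s: 9.57
tcp_pos: [0.5099, -0.0116, 0.2201]
tool_rot: [0.395, 0.902, 0.021, 0.171]
ft_force: [0.9, 1.6, -1.7]
grip_width: 0.0276
```

```bash
python3 st.py
cat > tg.py <<'E'
from h import *
from scipy.spatial.transform import Rotation as R
np.set_printoptions(precision=4,suppress=True)
s=read_state();m=R.from_quat(s['tool_rot']).as_matrix()
y=np.radians(-16.5);t=np.radians(20);n=np.array([-np.sin(t)*np.cos(y),-np.sin(t)*np.sin(y),np.cos(t)])
M=np.array([.5552,-.0247,.0525]);tip=s['tcp_pos']+m[:,2]*.1056
d=tip-M;h=d@n;print('n',n,'angle',np.degrees(np.arccos(-m[:,2]@n)),'tip',tip,'height',h,'lateral',d-h*n)
print('turn needed',np.cross(-m[:,2],n)/np.radians(120),'shift to 15mm above (scaled)',(M+.015*n-tip)/.2)
for nm in('scene','top'):
    f=grab_frame(nm)[:,:,::-1]
    c=proj(nm,M).astype(int);k=f[c[1]-60:c[1]+30,c[0]-60:c[0]+60] ;cv2.imwrite(f'pics/t_{nm}_{s["time_s"]:.2f}.png',cv2.resize(k,(800,600),interpolation=cv2.INTER_CUBIC));print(proj(nm,M),proj(nm,tip),f'pics/t_{nm}_{s["time_s"]:.2f}.png')
E
python3 tg.py
```

```text
9.575 tcp [ 0.5099 -0.0116  0.2201] F [ 0.8559  1.6451 -1.667 ] w 0.027610631869058554 q [-0.1174  0.114   1.9852 -0.0893  0.7023 -0.8051]
y ang 44.26467695164972 z [ 0.3258 -0.0964 -0.9405]
n [-0.3279  0.0971  0.9397] angle 0.1375828047108512 tip [ 0.5443 -0.0218  0.1208] height 0.06807616895268613 lateral [ 0.0114 -0.0037  0.0044]
turn needed [-0.0004 -0.0011 -0.    ] shift to 15mm above (scaled) [ 0.03   -0.0074 -0.2712]
[364.7245 241.6461] [367.4357 227.942 ] pics/t_scene_9.57.png
[371.425  253.2532] [374.0209 257.1567] pics/t_top_9.57.png
```

Orientation is within 0.2° of target. Descending to about 15 mm above the ring.

{"fn": "play_rows", "kwargs": {"rows": [[[0,0,0,0.01,0,-0.09,0],[0,0,0,0.02,0,-0.18,0],[0,0,0,0.03,-0.007,-0.27,0],[0,0,0,0.03,-0.007,-0.27,0],[0,0,0,0.03,-0.007,-0.27,0]]]}}

```text
time_s: 10.3
tcp_pos: [0.5171, -0.0125, 0.167]
tool_rot: [0.394, 0.902, 0.022, 0.172]
ft_force: [0.0, 0.1, -2.6]
grip_width: 0.0281
```

```bash
python3 tg.py; cp pics/t_scene_10.*.png pics/z.png; ls pics
```

```text
n [-0.3279  0.0971  0.9397] angle 0.05977737953125082 tip [ 0.5518 -0.0226  0.0678] height 0.015722038667639274 lateral [0.0018 0.0005 0.0006]
turn needed [-0.0004  0.0003 -0.0002] shift to 15mm above (scaled) [-0.0076 -0.0031 -0.0062]
[364.7245 241.6461] [365.0531 239.0787] pics/t_scene_10.30.png
[371.425  253.2532] [371.3694 254.4838] pics/t_top_10.30.png
c1.png
cb.png
cs.png
ct.png
s2.png
s3.png
s4.png
s5.png
s6.png
scene0.png
scene1.png
t_scene_10.30.png
t_scene_9.57.png
t_top_10.30.png
t_top_9.57.png
top0.png
top1.png
z.png
```

View pics/z.png

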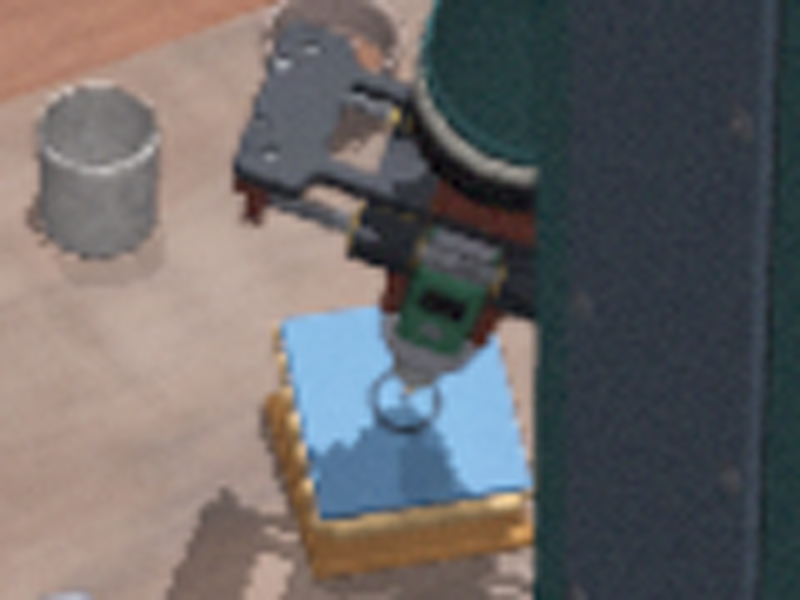

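The tip at (407,388) appears over the ring centre (407,402), as expected at about 15 mm height. Pressing in steps along the normal.

{"fn": "play_rows", "kwargs": {"rows": [[[0,0,0,0,-0.005,-0.025,0],[0,0,0,0.01,-0.01,-0.05,0],[0,0,0,0.015,-0.011,-0.07,0],[0,0,0,0.02,-0.012,-0.085,0],[0,0,0,0.02,-0.012,-0.085,0],[0,0,0,0.02,-0.012,-0.085,0]]]}}

```text
time_s: 11.15
tcp_pos: [0.5202, -0.0152, 0.1496]
tool_rot: [0.394, 0.902, 0.022, 0.172]
ft_force: [-0.8, -0.9, -0.2]
grip_width: 0.0279
```

```bash
python3 tg.py;python3 st.py
```

```text
n [-0.3279  0.0971  0.9397] angle 0.03037302324824245 tip [ 0.5549 -0.0254  0.0504] height -0.0019502899462040518 lateral [-0.001  -0.0005 -0.0003]
turn needed [-0.0002  0.     -0.0001] shift to 15mm above (scaled) [-0.023   0.0108  0.0811]
[364.7245 241.6461] [364.9559 242.1336] pics/t_scene_11.15.png
[371.425  253.2532] [371.6071 253.424 ] pics/t_top_11.15.png
11.25 tcp [ 0.5202 -0.0152  0.1497] F [-0.7844 -0.4275 -0.8156] w 0.028086731971123224 q [-0.1234  0.244   2.0543 -0.1156  0.5013 -0.7784]
y ang 44.33440700009907 z [ 0.3281 -0.0966 -0.9397]
```

{"fn": "play_rows", "kwargs": {"rows": [[[0,0,0,0.005,0,-0.01,0],[0,0,0,0.01,0,-0.02,0],[0,0,0,0.01,0,-0.02,0],[0,0,0,0.01,0,-0.02,0],[0,0,0,0.01,0,-0.02,0],[0,0,0,0.01,0,-0.02,0]]]}}

```text
time_s: 12.0
tcp_pos: [0.5222, -0.0151, 0.1456]
tool_rot: [0.394, 0.902, 0.022, 0.172]
ft_force: [-3.5, -1.6, 1.7]
grip_width: 0.0277
```

```bash
python3 tg.py;for i in 1 2 3 4 5; do python3 -c "
from h import *
grab_frame('top');s=read_state();print(s['ft_force'],s['tcp_pos'])"; done; cp pics/t_scene_12.*.png pics/z2.png || ls pics
```

```text
n [-0.3279  0.0971  0.9397] angle 0.03675392608481794 tip [ 0.5568 -0.0253  0.0464] height -0.00635735038751962 lateral [-0.0005 -0.     -0.0002]
turn needed [-0.0003  0.     -0.0001] shift to 15mm above (scaled) [-0.0326  0.0104  0.1012]
[364.7245 241.6461] [364.4876 242.6294] pics/t_scene_12.00.png
[371.425  253.2532] [371.3614 252.6687] pics/t_top_12.00.png
[-3.77307261 -1.16353458 -0.21633423] [ 0.52219807 -0.01511165  0.14558595]
[-3.07293379 -1.76925343  1.2090229 ] [ 0.522202   -0.0151304   0.14557454]
[-3.26154001 -1.11840205  2.27600371] [ 0.52219991 -0.01511473  0.14556378]
[-3.14328152 -1.35146866  0.94068088] [ 0.52219772 -0.01510459  0.14556434]
[-2.53082837 -1.71927006  2.24483552] [ 0.5222213  -0.01512117  0.14557226]
```

```bash
ls -t pics | head -3; python3 -c "
from plant import *;import cv2
f=grab_frame('scene')[:,:,::-1][210:270,330:410];cv2.imwrite('pics/f.png',cv2.resize(f,(800,600),interpolation=cv2.INTER_CUBIC))"
```

```text
z2.png
t_top_12.00.png
t_scene_12.00.png
```

View pics/f.png

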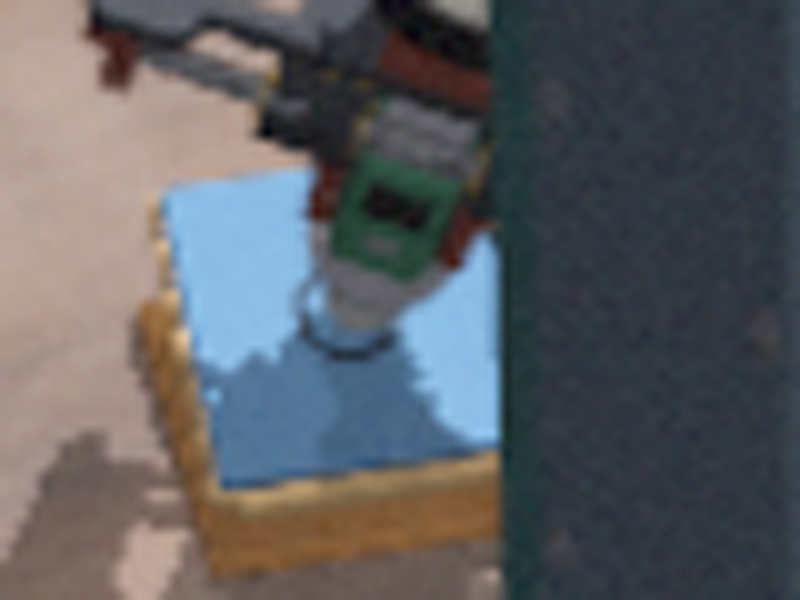

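```bash
python3 -c "
from plant import *
s=read_state();print(s['time_s'],s['qd'],s['grip_width']);print(job_done())"
```

```text
12.4 [-0.00031393  0.00136407 -0.0029078  -0.00132992  0.00040806 -0.00199577] 0.028290892596442033
the job is handed in; nothing more can be done
None
```

I zeroed the green gauge on the dock's plate, then pressed its probe inside the ring on the blue tile. I handed the job in at 12.4 s with the gauge still gripped there. No verdict is reported, so these are my own last checks:

- **Zeroing:** The first press gave only about 3.2 N, too little to push the plate fully down, so I pressed further. The second press reached about 8 N with 18 mm of travel, which means plate and probe were both fully in. It was held for over 0.5 s.
- **On the blue tile:** The probe tip is within about 1 mm of the ring centre I measured. That measurement is uncertain by a few millimetres, because the two camera views put the ring about 4 mm apart. I used the top view, which had matched the dock better. The gauge is within 0.1° of the expected normal to the tile face.
- **Press:** The probe is about 6.4 mm in by position. The force reading of about 4 N, with roughly 1 N of noise, agrees with that.
- **Grip:** The gripper holds the barrel at 28 mm and the joints are practically still.
- **Not checked:** I did not confirm from a picture that the plate came back up, or that the cup, tin and lump stayed put. The arm's path stayed clear of them and of the white tile.

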